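Seat the pulley on the balancing stand and arm the drive

TASK

First finish mounting the pulley on the balancing stand: it sits on the centre spigot but is perched on the stud tips, so turn it where it is, without lifting it off, until its holes line up and it drops over the studs, fully home and flat on the hub face. Then arm the stand's drive at the switch box: lift the guard all the way open, flip the toggle right over to its other side, and close the guard again. Leave the other things on the bench where they are.

Things in the scene. Friction and masses are not known exactly. Their poses are not given: they have to be found in the camera images.
- stand: fixed balancing stand: round grey foot 176 mm across with a vertical steel hub. Origin on the bench at the hub's axis, z up. The hub's flat face (140 mm across) is 60 mm above it. On the face stand a centre spigot (37 mm diameter, 36 mm high) and four studs (10 mm diameter, 22 mm high, rounded tips) at x, y = +-31 mm of this frame.
- pulley: loose aluminium disc, 168 mm across, 12 mm thick, about 0.65 kg; origin at the centre of its underside, z up. Bore 41 mm; four 14 mm bolt holes at x, y = +-31 mm, so it fits at any quarter turn. At the start it rests on the stud tips, 82 mm above the stand's origin, 17 to 73 degrees from a fit; when the holes meet the studs it falls to 60 mm (home) by its weight.
- pin_a (a point): centre of the top end of one of two upright steel pins on the pulley's rim, at x = +74, y = 0, z = 42 mm of the pulley's frame. Pin 14 mm diameter, standing 30 mm above the disc's top face; pushing a pin sideways turns the disc about the spigot
- pin_b (a point): the same for the other pin, at x = -74 mm
- switch_box: grey steel box fixed to the bench, 120 x 110 mm (x, y), 45 mm high; origin under its centre, on the bench, z up. A hinged guard covers a toggle on its top.
- guard (a joint): angle of the guard, rad: 0 shut, 1.75 fully open (end stop, rests there). An aluminium hood (160 g), 90 x 90 mm, 52 mm high, open underneath, hinged about the box's y; it swings up and over to the box's +x. Lightly damped: falls open by itself beyond about 1.0 rad, falls shut below.
- guard_hinge (a point): centre of the guard's hinge axis: x = +45, y = 0, z = 45 mm in the switch box's frame
- guard_fin (a point): point in the middle of the black grip fin on the guard (moves with it). Fin 8 mm thick (along the box's y), 24 mm long (along x) and 30 mm high; when shut it stands upright on the guard and this point is 70 mm from the hinge towards the box's -x and 70 mm above it; the fin's top is 12 mm above this point.
- toggle (a joint): angle of the toggle under the guard, rad: 0 off (leaning 0.5 rad to the switch box's -y), 1.0 on (leaning 0.5 rad to its +y), end stops at both; it stays where it is left, needs about 2 N at the tip
- toggle_tip (a point): centre of the 14 mm ball at the toggle's tip. The toggle is a steel rod 8 mm thick, pivoting about the box's x direction at x = -12, y = 0, z = 47 mm in the switch box's frame; the tip is 36 mm from the pivot.
- wrench: open-ended wrench, 150 mm long, lying flat; loose bystander, origin under its centre
- piston: aluminium engine piston standing up, 72 mm diameter, 62 mm tall; loose bystander, origin under its centre
- spray_can: red spray can, 54 mm diameter, 150 mm tall; loose bystander, origin under its centre
- tin: open steel tin, 80 mm across the mouth, 80 mm tall; loose bystander, origin under its centre
- carton: cardboard carton, 110 x 80 x 60 mm; loose bystander, origin under its centre

How it is judged (in metres and radians):
On the way, in this order (a step that is already met when the one before it is completed fails the run):
1. the pulley is home on the hub face, over the studs (z of pulley in the frame of stand below 0.0635 m and angle between pulley's own z axis and vertical below 0.03 rad and horizontal distance between pulley and stand below 0.005 m), for 0.2 s.
2. the guard is open (value of joint guard above 1.4 rad), for 0.2 s.
3. the toggle is over on its other side, with the guard open (value of joint toggle above 0.8 rad and value of joint guard above 1 rad), for 0.1 s.
At the end, for the whole second after the job is handed in: The pulley rests on the hub face over the studs (within 3.5 mm of home, level within 0.03 rad, centred within 5 mm), the toggle is beyond 0.8 rad, and the guard is shut (below 0.06 rad) (all of step 1 and value of joint toggle above 0.8 rad and value of joint guard below 0.06 rad and linear speed of pulley below 0.02 m/s); the robot touches nothing.
It fails at once if the pulley is lifted off (raised more than 15 mm above where it started) (z of pulley in the frame of stand above 0.097 m).
It fails at once if a bystander is moved more than 30 mm (distance of any of wrench, piston, spray_can, tin, carton from where it was at the start of the episode above 0.03 m).
It also fails if it takes over 69 s, if anything falls off the work surface, if the arm or the gripper's body presses on something with over 40 N, if the wrist force passes 120 N, or if a joint passes its speed limit or range.

ROBOT

A 6-joint arm with a two-finger parallel gripper is mounted at the origin on the work surface. World frame = base frame: x ahead of the robot, y to its left, z up, the work surface at z = 0. Lengths are in mm, angles in rad, forces in N, time in s.
With the tool pointing down it reaches from about 350 to 775 mm from the base axis. Payload 7.3 kg.
Tool frame: the origin (TCP) lies at the very end of the fingers, on their centre line; the grasp point (between the pads) lies 19 mm behind it; x points along the fingers, z is the direction in which the jaws open and shut, and the axes are right-handed (so a half turn about x gives the same grasp; the last joint's range is limited). The gripper opens to 92 mm and grips with 3 to 60 N. Pads are 19 mm wide; open, the fingers measure 130 mm over their backs; the gripper's body (75 mm by 190 mm) begins 47 mm behind the grasp point.
Start: joints at [-1.294, 0.342, 1.524, -0, 1.275, -0.146], TCP at [215.439, -478.78, 226.741] pointing down, gripper open.
Joint ranges: [-2.53, 2.53], [-0.77, 2.02], [0.04, 2.7], [-1, 4.14], [0.28, 2.66], [-3.11, 3.11]. Speed limits (rad/s): [2.57, 2.57, 3.14, 3.14, 3.14, 3.14].

INTERFACE

Orientations are given as [roll, pitch, yaw] about the fixed x, y, z axes, in that order (R = Rz(yaw) Ry(pitch) Rx(roll)).
In Python, from plant import * gives the robot as it stands.
- The arm moves only by the shell command python3 -m creep 'ROWS'. ROWS is JSON, a list of rows, each an object of numbers: "tx", "ty", "tz": the shift along the tool's x, y, z in cm; "wx", "wy", "wz": the turn, a rotation vector about the tool's x, y, z in rad; "gripper": the closure, from -1 (fully open) to 1 (shut). A call has 1 to 8 rows; each row is the pose to reach, as a shift and turn from the pose commanded when the call began, along the tool's axes at that moment; what a row does not reach only later rows make up. A row lasts 1/12 s, in which the tool goes at most 41.7 mm and 7.16 degrees, less where a joint would pass 70% of its speed; a pose out of reach is approached as far as the arm can. A call with a gripper value outside its range is refused whole. The fingers move at their own pace and stop on an object; the grip force is fixed at half the most. Time passes only in rows, so rows that repeat a pose let the fingers close. It gives the time, the measured TCP pose, the force and the opening at its end, in the units of the state.
- get_obs(): the state, without advancing time (a new reading comes with each control period).
- capture(name): name is "scene" or "top"; returns a dict with "frame" (420x560x3 uint8, red, green, blue), "z_map" (420x560 float32, mm along the optical axis (not along the pixel's ray), 0 where there is no reading), "vertical_fov" (degrees; the focal length in pixels is half the picture's height over the tangent of half this angle, whatever the lens; pixels are square), "cx", "cy" (the principal point, pixels), "xyz" and "rotation" of the camera in the world. Camera axes: x right, y down, z forward; pixel columns grow to the right and rows downward; lengths in mm; the calibration is good to about 2 mm. A picture is of the moment at which its call begins.
- close_job(): hands the job in, once; it reports no verdict.
The state is a dict: "time": time; "joint_positions": joint angles; "dq": joint speeds; "tau": joint torques, N m; "tool_pos": TCP position; "tcp_rot": TCP orientation; "contact_force": force on the tool from outside, world axes, zero at the start; "moment": the same for the moment, N m; "grip_width": finger opening in mm.
Only numpy, scipy, OpenCV 4.12 (cv2) and the standard library are available. Lean on these libraries where they do the work, as an engineer would, in place of code of your own. Each camera call takes 0.05 s, during which the arm holds its last target.

## Working session

There is one attempt and no reset: what is moved stays moved. The work goes in short steps, Python scripts to look and compute and a shell command to move; the robot and the scene stay as the last step left them, time stands still between calls to the robot, and variables do not carry over. Pictures are saved under pics/ and viewed, and the job is handed in when it is done.

```bash
ls; mkdir -p pics
cat > h.py <<'E'
from plant import *
import numpy as np, cv2
def cap(name,out):
    c=capture(name); cv2.imwrite('pics/'+out+'.png',cv2.cvtColor(c['frame'],cv2.COLOR_RGB2BGR))
    np.savez('pics/'+out+'.npz',**{k:np.array(v) for k,v in c.items()})
    return c
E
python3 - <<'E'
from h import *
for n in('scene','top'):
    c=cap(n,n+'0'); print(n,c['vertical_fov'],c['cx'],c['cy'],c['xyz'],c['rotation'])
print(get_obs())
E
```

```text
pics
scene 45.628304545328646 277.9213835027738 213.4921394850794 [1455.82458209 -590.29421732 1203.35129249] [-2.38841004  0.01453993  0.97333314]
top 55.297848050466165 291.42335058002135 207.66974101643996 [ 455.35931588   19.12584997 1192.23222359] [-3.0340986  -0.00769341 -1.59503089]
{'time': 0.1, 'joint_positions': array([-1.29399527e+00,  3.42660078e-01,  1.52491734e+00, -1.14783501e-05,
        1.27541194e+00, -1.46019242e-01]), 'dq': array([ 0.00070829,  0.00070691, -0.00220417,  0.00120037,  0.00013637,
        0.00120279]), 'tau': array([ 1.65676120e-03, -4.32006490e+01, -2.44692779e+01,  7.19185523e-02,
        5.25902468e-02, -6.14501892e-05]), 'tool_pos': array([ 215.33219777, -478.40688286,  226.11226505]), 'tcp_rot': array([3.00343215, 1.56939958, 1.85545948]), 'contact_force': array([-0.03486716,  0.7104275 , -0.28814789]), 'moment': array([0.05831903, 0.01458198, 0.01441753]), 'grip_width': 91.87192283615133}
```

View pics/top0.png

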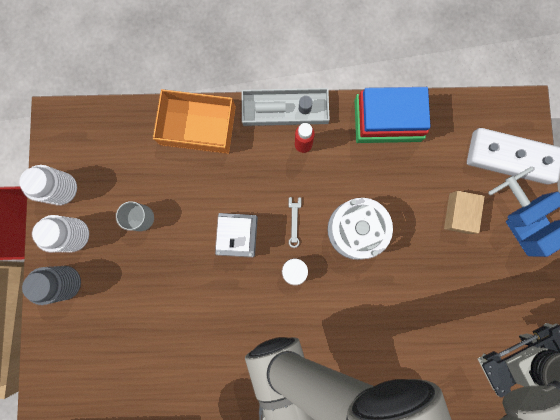

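View pics/scene0.png

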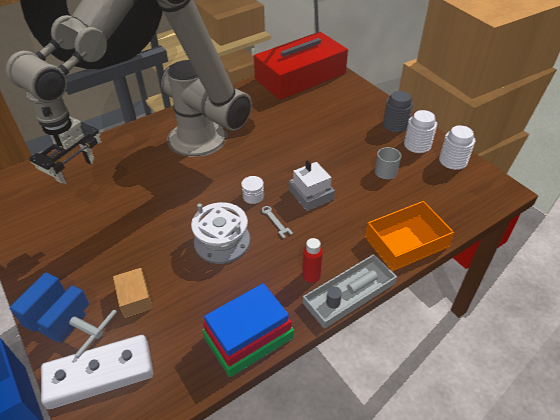

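The top view shows the pulley at about (362,228), with the wrench at (294,222), the piston at (295,271) and the switch box at (236,235) with its fin near (236,241). The spray can is at (304,138), the carton at (465,212) and the tin at (134,216). Next I'll zoom in and measure.

```bash
cat >> h.py <<'E'
from scipy.spatial.transform import Rotation as Ro
def load(n): return dict(np.load('pics/'+n+'.npz'))
def ray(c,u,v):
    f=210/np.tan(np.radians(float(c['vertical_fov'])/2))
    d=np.stack([(np.asarray(u,float)-c['cx'])/f,(np.asarray(v,float)-c['cy'])/f,np.ones_like(np.asarray(u,float))],-1)
    return d@Ro.from_euler('xyz',c['rotation']).as_matrix().T
def onplane(c,u,v,z):
    d=ray(c,u,v); return c['xyz']+d*((z-c['xyz'][2])/d[...,2])[...,None]
def cloud(c):
    v,u=np.mgrid[:420,:560]; return c['xyz']+ray(c,u,v)*c['z_map'][...,None]
def proj(c,p):
    f=210/np.tan(np.radians(float(c['vertical_fov'])/2))
    q=(np.asarray(p)-c['xyz'])@Ro.from_euler('xyz',c['rotation']).as_matrix()
    return np.stack([q[...,0]/q[...,2]*f+c['cx'],q[...,1]/q[...,2]*f+c['cy']],-1)
def crop(n,u0,u1,v0,v1,k,out):
    im=cv2.imread('pics/'+n+'.png')[v0:v1,u0:u1]; cv2.imwrite('pics/'+out+'.png',cv2.resize(im,None,fx=k,fy=k,interpolation=cv2.INTER_CUBIC))
E
python3 - <<'E'
from h import *
crop('top0',205,405,185,290,4,'z1'); crop('scene0',180,340,150,270,5,'z2')
for n in('top0','scene0'):
    c=load(n); P=cloud(c)
    hd=c['z_map']>0; print(n,hd.mean())
    if n=='top0': pts=[(362,228),(345,228),(357,202),(374,252),(294,222),(295,271),(236,225),(236,241),(250,245),(304,138),(465,212),(134,216),(200,300)]
    else: pts=[(219,222),(200,230),(309,182),(309,166),(253,186)]
    for u,v in pts: print((u,v),P[v,u].round(0))
E
```

```text
top0 0.9956930272108844
(362, 228) [ 513. -185.   91.]
(345, 228) [ 514. -139.   88.]
(357, 202) [ 585. -173.   96.]
(374, 252) [ 447. -208.  122.]
(294, 222) [540.   0.   4.]
(295, 271) [399.   2.  61.]
(236, 225) [529. 161.  95.]
(236, 241) [486. 161.  94.]
(250, 245) [475. 127.  58.]
(304, 138) [760. -31. 128.]
(465, 212) [ 554. -488.   57.]
(134, 216) [570. 475.   1.]
(200, 300) [319. 280.  -3.]
scene0 0.9960119047619047
(219, 222) [ 517. -185.   98.]
(200, 230) [ 481. -235.   60.]
(309, 182) [534. 138. 100.]
(309, 166) [491. 170. 121.]
(253, 186) [412.  -0.  63.]
```

View pics/z1.png

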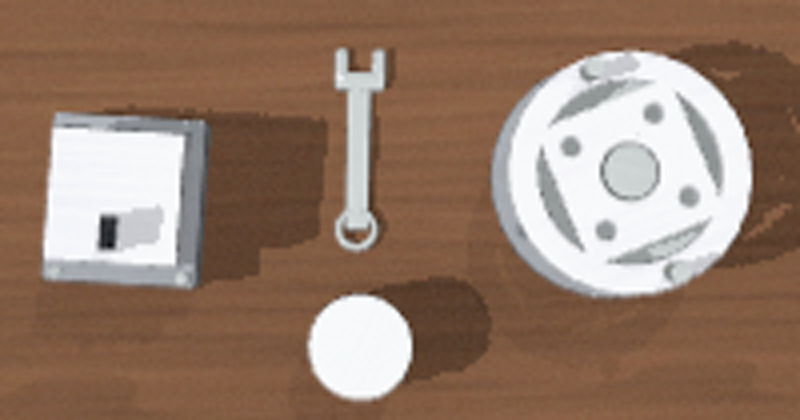

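View pics/z2.png

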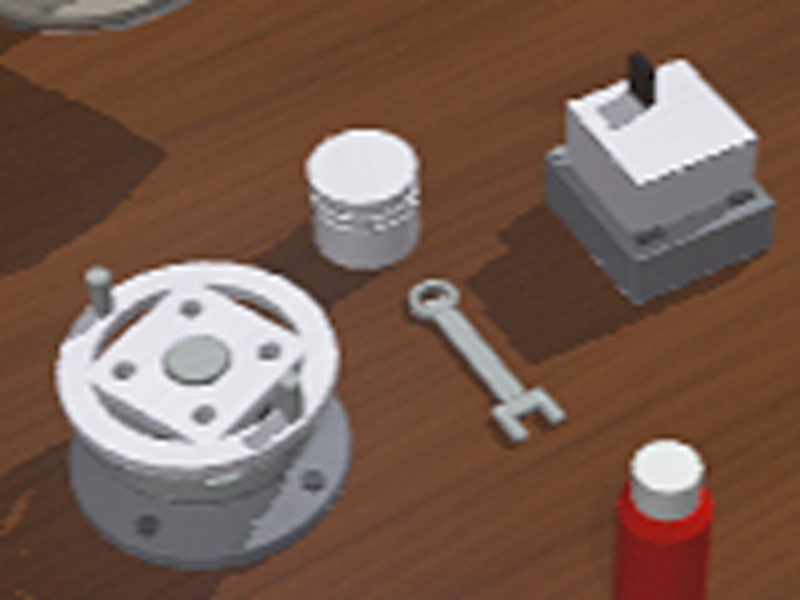

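Run:
```python
from h import *
for n in('top0','scene0'):
    c=load(n); P=cloud(c); print(n)
    X,Y,Z=P[...,0],P[...,1],P[...,2]
    near=(abs(X-514)<110)&(abs(Y+186)<110)
    print('disc z med',np.median(Z[near&(Z>85)&(Z<105)]))
    m=near&(Z>112)
    k,l,st,ce=cv2.connectedComponentsWithStats(m.astype(np.uint8))
    for i in range(1,k): 
        if st[i,4]>4: q=P[l==i]; print('pin',st[i,4],q.mean(0).round(1),q[:,2].max().round(1),ce[i].round(1), onplane(c,ce[i][0],ce[i][1],124).round(1))
    m=near&(Z>85)&(Z<103)
    (cx,cy),r=cv2.minEnclosingCircle(P[m][:,:2].astype(np.float32)); print('disc',cx,cy,r)
    nb=(abs(X-500)<110)&(abs(Y-160)<110)
    m=nb&(Z>106); q=P[m]; print('fin',m.sum(),q.mean(0).round(1),q[:,2].max()); print(cv2.minAreaRect(q[:,:2].astype(np.float32)))
    m=nb&(Z>91)&(Z<102); q=P[m]; print('hood',np.median(q[:,2]),cv2.minAreaRect(q[:,:2].astype(np.float32)))
    m=nb&(Z>35); q=P[m]; print('box',cv2.minAreaRect(q[:,:2].astype(np.float32)))
    v,u=np.nonzero((c['frame'].max(2)<60)&nb&(Z>90)); print('dark',len(u),onplane(c,u.mean(),v.mean(),127).round(1))
```

```text
top0
disc z med 92.82683206587558
pin 22 [ 583.9 -158.5  122. ] 125.2 [353.1 201.3] [ 583.7 -158.2  124. ]
pin 25 [ 445.8 -210.1  121.7] 126.3 [374.6 252.4] [ 445.8 -209.6  124. ]
disc 515.1376953125 -185.6114501953125 84.4383544921875
fin 36 [481.8 169.6 123.3] 130.68841424092898
((481.3058166503906, 169.70648193359375), (6.83161735534668, 23.865886688232422), 88.18759155273438)
hood 95.96848729992075 ((506.3183288574219, 168.62448120117188), (90.32759094238281, 89.7573013305664), 85.64505004882812)
box ((506.562255859375, 168.71163940429688), (110.54560852050781, 120.15294647216797), 85.26460266113281)
dark 21 [479.9 170.1 127. ]
scene0
disc z med 94.93214950790991
pin 24 [ 446.7 -211.1  121.9] 128.7 [199.  206.2] [ 448.7 -211.8  124. ]
pin 28 [ 584.7 -159.7  122.3] 130.5 [237.1 226.8] [ 586.1 -160.4  124. ]
disc 514.075927734375 -183.89053344726562 86.80042266845703
fin 47 [486.  169.1 118.7] 134.03399702921502
((511.3885192871094, 167.27252197265625), (74.8192367553711, 89.96284484863281), 80.22337341308594)
hood 98.11875380902791 ((506.22998046875, 170.25238037109375), (99.50411224365234, 96.46328735351562), 87.528076171875)
box ((507.458251953125, 167.97518920898438), (113.69898986816406, 124.2497787475586), 85.15070343017578)
dark 38 [492.2 164.5 127. ]
```

```bash
cat >> h.py <<'E'
def R0(o=None):
    o=o or get_obs(); return Ro.from_euler('xyz',o['tcp_rot']).as_matrix()
def go(tgt,jaw=None,pos=None,R=None,down=True):
    """shift (cm) and turn (rad) in tool axes to target with tool down & jaw direction angle (deg)"""
    o=get_obs(); R=R0(o) if R is None else R; p=o['tool_pos'] if pos is None else np.array(pos)
    t=R.T@(np.array(tgt)-p)/10; w=np.zeros(3)
    if jaw is not None:
        best=None
        for a in (jaw,jaw+180):
            a=np.radians(a); z=np.array([np.cos(a),np.sin(a),0]); x=np.array([0,0,-1.]); Rt=np.stack([x,np.cross(z,x),z],1)
            w_=Ro.from_matrix(R.T@Rt).as_rotvec()
            if best is None or np.linalg.norm(w_)<np.linalg.norm(best): best=w_
        w=best
    return t.round(2),w.round(3)
E
python3 - <<'E'
from h import *
R=R0(); print(R.round(3)); a=np.degrees(np.arctan2(R[1,2],R[0,2])); print(a)
print(go([446,-210.3,180],110.6)); print(go([446,-210.3,98],110.6))
E
```

```text
[[-0.     0.912  0.41 ]
 [ 0.001  0.41  -0.912]
 [-1.     0.    -0.001]]
-65.77398162665764
(array([  4.64,  32.04, -14.98]), array([ 0.063, -0.001, -0.   ]))
(array([ 12.84,  32.03, -14.97]), array([ 0.063, -0.001, -0.   ]))
```

```bash
python3 -m creep '[{"tx":4,"ty":32,"tz":-15,"wx":0.063,"gripper":0.2},{"tx":4,"ty":32,"tz":-15,"wx":0.063,"gripper":0.2},{"tx":4,"ty":32,"tz":-15,"wx":0.063,"gripper":0.2},{"tx":4,"ty":32,"tz":-15,"wx":0.063,"gripper":0.2},{"tx":4,"ty":32,"tz":-15,"wx":0.063,"gripper":0.2},{"tx":4,"ty":32,"tz":-15,"wx":0.063,"gripper":0.2},{"tx":4,"ty":32,"tz":-15,"wx":0.063,"gripper":0.2},{"tx":4,"ty":32,"tz":-15,"wx":0.063,"gripper":0.2}]'
python3 - <<'E'
from h import *
print(go([446,-210.3,98],110.6))
E
```

```text
(array([ 12.84,  32.03, -14.97]), array([ 0.063, -0.001, -0.   ]))validation failed for argument at $[0]...
```

```bash
python3 -m creep '[{"tx":4.0,"ty":32.0,"tz":-15.0,"wx":0.063,"wy":0.0,"wz":0.0,"gripper":0.2},{"tx":4.0,"ty":32.0,"tz":-15.0,"wx":0.063,"wy":0.0,"wz":0.0,"gripper":0.2}]'
python3 - <<'E'
from h import *
print(go([446,-210.3,98],110.6))
E
```

```text
time: 0.27
tool_pos: [268.9, -416.2, 216.7]
tcp_rot: [-3.031, 1.571, 2.034]
contact_force: [1.1, 0.5, -0.1]
grip_width: 83.1
(array([ 11.87,  23.73, -13.21]), array([-0.007, -0.   ,  0.   ]))
```

```bash
python3 -m creep '[{"tx":3.5,"ty":23.7,"tz":-13.2,"wx":0.0,"wy":0.0,"wz":0.0,"gripper":0.4},{"tx":3.5,"ty":23.7,"tz":-13.2,"wx":0.0,"wy":0.0,"wz":0.0,"gripper":0.4},{"tx":3.5,"ty":23.7,"tz":-13.2,"wx":0.0,"wy":0.0,"wz":0.0,"gripper":0.4},{"tx":3.5,"ty":23.7,"tz":-13.2,"wx":0.0,"wy":0.0,"wz":0.0,"gripper":0.4},{"tx":3.5,"ty":23.7,"tz":-13.2,"wx":0.0,"wy":0.0,"wz":0.0,"gripper":0.4},{"tx":3.5,"ty":23.7,"tz":-13.2,"wx":0.0,"wy":0.0,"wz":0.0,"gripper":0.4},{"tx":3.5,"ty":23.7,"tz":-13.2,"wx":0.0,"wy":0.0,"wz":0.0,"gripper":0.4},{"tx":3.5,"ty":23.7,"tz":-13.2,"wx":0.0,"wy":0.0,"wz":0.0,"gripper":0.4}]'
python3 - <<'E'
from h import *
print(go([446,-210.3,98],110.6)); cap('top','top1'); cap('scene','scene1'); crop('scene1',150,310,120,240,5,'z3')
E
```

```text
time: 0.93
tool_pos: [446.6, -205.1, 181.4]
tcp_rot: [3.111, 1.569, 1.905]
contact_force: [0.6, 0.6, 0.3]
grip_width: 30.3
(array([ 8.34, -0.24,  0.49]), array([ 0.005, -0.002, -0.   ]))
```

View pics/z3.png

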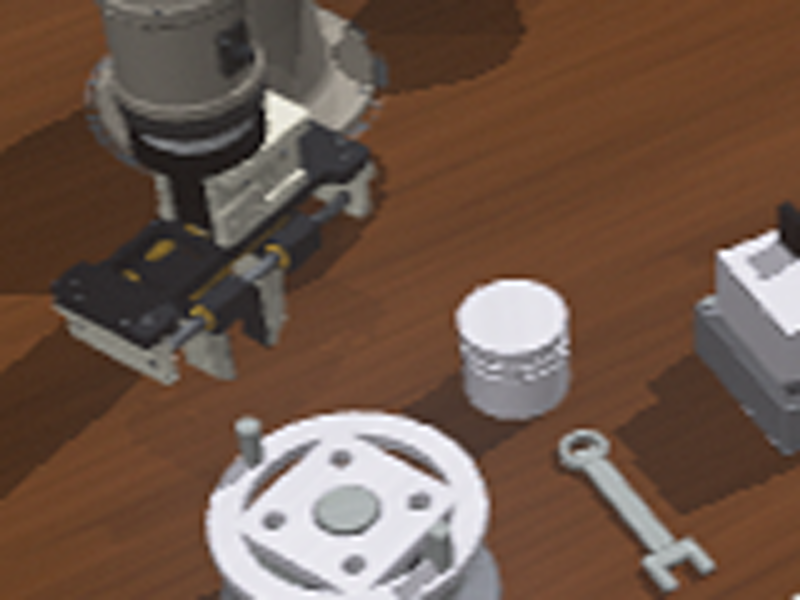

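The fingers (about z3 (235,340)) sit behind pin B (z3 (248,440)) as expected. Descending to cage the pin.

```bash
python3 -m creep '[{"tx":4.0,"ty":-0.2,"tz":0.5,"wx":0.0,"wy":0.0,"wz":0.0,"gripper":0.4},{"tx":7.0,"ty":-0.2,"tz":0.5,"wx":0.0,"wy":0.0,"wz":0.0,"gripper":0.4},{"tx":8.3,"ty":-0.2,"tz":0.5,"wx":0.0,"wy":0.0,"wz":0.0,"gripper":0.5},{"tx":8.3,"ty":-0.2,"tz":0.5,"wx":0.0,"wy":0.0,"wz":0.0,"gripper":0.56},{"tx":8.3,"ty":-0.2,"tz":0.5,"wx":0.0,"wy":0.0,"wz":0.0,"gripper":0.56}]'
python3 - <<'E'
from h import *
o=get_obs(); print(o['tool_pos'],o['contact_force'],o['grip_width'])
# arc rows, for CCW and CW, 4 mm arc per row
R=R0(); p0=o['tool_pos']; c=np.array([515,-185])
for s in (1,-1):
  print(s)
  for k in range(1,9):
    d=s*k*2.6; a=np.radians(200.6+d); tgt=[515+74*np.cos(a),-185+74*np.sin(a),98]
    t,w=go(tgt,110.6+d,R=R,pos=p0); print(d,t,w)
E
```

```text
time: 1.45
tool_pos: [443.7, -215.0, 99.1]
tcp_rot: [-2.46, 1.569, 2.611]
contact_force: [-1.4, 0.7, -0.7]
grip_width: 20.4
[ 443.65760309 -215.01339986   99.10785087] [-1.38213245  0.65606379 -0.66721742] 20.39938762060827
1
2.6 [0.11 0.34 0.04] [-0.047 -0.002  0.001]
5.2 [0.11 0.37 0.37] [-0.092 -0.002  0.001]
7.800000000000001 [0.11 0.4  0.7 ] [-0.138 -0.002  0.001]
10.4 [0.11 0.46 1.04] [-0.183 -0.002  0.001]
13.0 [0.11 0.53 1.36] [-0.228 -0.002  0.001]
15.600000000000001 [0.11 0.61 1.69] [-0.274 -0.002  0.001]
18.2 [0.11 0.71 2.01] [-0.319 -0.002  0.001]
20.8 [0.11 0.82 2.33] [-0.364 -0.002  0.001]
-1
-2.6 [ 0.11  0.34 -0.64] [ 0.044 -0.002  0.001]
-5.2 [ 0.11  0.36 -0.97] [ 0.089 -0.002  0.001]
-7.800000000000001 [ 0.11  0.4  -1.3 ] [ 0.135 -0.001  0.001]
-10.4 [ 0.11  0.45 -1.64] [ 0.18  -0.001  0.001]
-13.0 [ 0.11  0.52 -1.96] [ 0.226 -0.001  0.001]
-15.600000000000001 [ 0.11  0.6  -2.29] [ 0.271 -0.001  0.001]
-18.2 [ 0.11  0.7  -2.61] [ 0.316 -0.001  0.002]
-20.8 [ 0.11  0.81 -2.93] [ 0.362 -0.001  0.002]
```

Once home, the pin tops come down to z=102, so I'll push with the fingertips at z≈105. They then pass clear when the pulley drops.

```bash
python3 -m creep '[{"tx":-0.6,"ty":0.34,"tz":0.04,"wx":-0.047,"wy":0.0,"wz":0.0,"gripper":0.56},{"tx":-0.6,"ty":0.37,"tz":0.37,"wx":-0.092,"wy":0.0,"wz":0.0,"gripper":0.56},{"tx":-0.6,"ty":0.40,"tz":0.7,"wx":-0.138,"wy":0.0,"wz":0.0,"gripper":0.56},{"tx":-0.6,"ty":0.46,"tz":1.04,"wx":-0.183,"wy":0.0,"wz":0.0,"gripper":0.56},{"tx":-0.6,"ty":0.53,"tz":1.36,"wx":-0.228,"wy":0.0,"wz":0.0,"gripper":0.56},{"tx":-0.6,"ty":0.61,"tz":1.69,"wx":-0.274,"wy":0.0,"wz":0.0,"gripper":0.56}]'
python3 - <<'E'
from h import *
o=get_obs(); p0=o['tool_pos'];print(p0,o['contact_force'],o['grip_width'], np.degrees(np.arctan2(p0[1]+185,p0[0]-515))%360, np.hypot(p0[1]+185,p0[0]-515))
cap('top','top2');cap('scene','scene2'); crop('scene2',150,310,150,270,5,'z4')
E
```

```text
time: 1.95
tool_pos: [456.3, -228.6, 107.2]
tcp_rot: [0.48, 1.569, -0.455]
contact_force: [-1.4, 2.9, 0.9]
grip_width: 20.2
[ 456.34530279 -228.59039732  107.15740037] [-1.42026916  2.90258014  0.88516722] 20.19635621863445 216.6186153505129 73.07869896992263
```

View pics/z4.png

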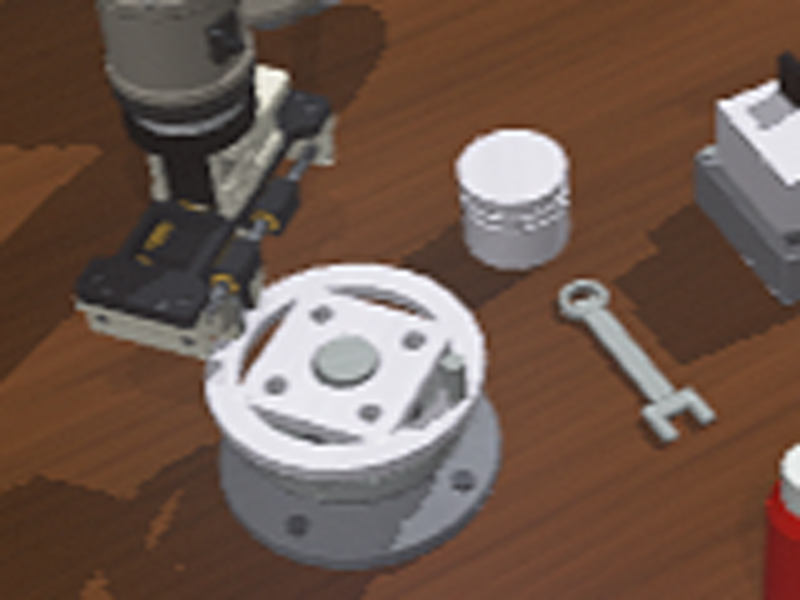

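The disc is turning: the far pin is now at z4 (455,360) and the disc is still perched. Continuing the same arc.

```bash
python3 -m creep '[{"tx":0.1,"ty":0.01,"tz":0.34,"wx":-0.045,"wy":0.0,"wz":0.0,"gripper":0.56},{"tx":0.1,"ty":0.03,"tz":0.67,"wx":-0.091,"wy":0.0,"wz":0.0,"gripper":0.56},{"tx":0.1,"ty":0.07,"tz":1.0,"wx":-0.136,"wy":0.0,"wz":0.0,"gripper":0.56},{"tx":0.1,"ty":0.12,"tz":1.34,"wx":-0.18,"wy":0.0,"wz":0.0,"gripper":0.56},{"tx":0.1,"ty":0.19,"tz":1.67,"wx":-0.227,"wy":0.0,"wz":0.0,"gripper":0.56},{"tx":0.1,"ty":0.27,"tz":1.99,"wx":-0.272,"wy":0.0,"wz":0.0,"gripper":0.56}]'
python3 - <<'E'
from h import *
o=get_obs(); p0=o['tool_pos'];print(p0,o['contact_force'],o['grip_width'], np.degrees(np.arctan2(p0[1]+185,p0[0]-515))%360, np.hypot(p0[1]+185,p0[0]-515))
c=cap('scene','scene3'); crop('scene3',150,310,150,270,5,'z5')
P=cloud(c); near=np.hypot(P[...,0]-515,P[...,1]+185)<70; q=P[near][:,2]; print(np.histogram(q,bins=range(50,130,4)))
E
```

```text
time: 2.55
tool_pos: [469.9, -242.7, 105.5]
tcp_rot: [-0.711, 1.57, -1.375]
contact_force: [-3.5, 2.7, 1.8]
grip_width: 20.5
[ 469.92102503 -242.73578453  105.54325303] [-3.48667979  2.69391335  1.81928298] 20.5223958224673 232.01797585894428 73.24981092394097
(array([ 32,  34,  66,  45,   5,   0,   1,   7,  29,  73, 299, 551, 162,
         7,   2,   1,   3,   0,   4]), array([ 50,  54,  58,  62,  66,  70,  74,  78,  82,  86,  90,  94,  98,
       102, 106, 110, 114, 118, 122, 126]))
```

View pics/z5.png

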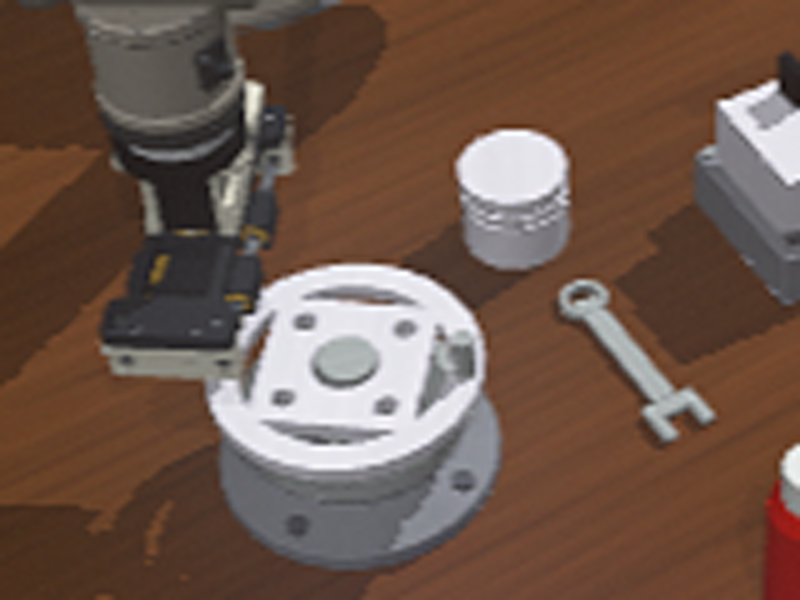

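```bash
python3 -m creep '[{"tx":0.0,"ty":0.01,"tz":0.34,"wx":-0.045,"wy":0.0,"wz":0.0,"gripper":0.56},{"tx":0.0,"ty":0.03,"tz":0.67,"wx":-0.091,"wy":0.0,"wz":0.0,"gripper":0.56},{"tx":0.0,"ty":0.07,"tz":1.0,"wx":-0.136,"wy":0.0,"wz":0.0,"gripper":0.56},{"tx":0.0,"ty":0.12,"tz":1.34,"wx":-0.18,"wy":0.0,"wz":0.0,"gripper":0.56},{"tx":0.0,"ty":0.19,"tz":1.67,"wx":-0.227,"wy":0.0,"wz":0.0,"gripper":0.56},{"tx":0.0,"ty":0.27,"tz":1.99,"wx":-0.272,"wy":0.0,"wz":0.0,"gripper":0.56}]'
python3 - <<'E'
from h import *
o=get_obs(); p0=o['tool_pos'];print(p0,o['contact_force'],o['grip_width'], np.degrees(np.arctan2(p0[1]+185,p0[0]-515))%360, np.hypot(p0[1]+185,p0[0]-515))
c=cap('scene','scene4'); crop('scene4',150,310,150,270,5,'z6')
P=cloud(c); near=np.hypot(P[...,0]-515,P[...,1]+185)<70; q=P[near][:,2]; print(np.histogram(q,bins=range(50,130,4)))
E
```

```text
time: 3.1
tool_pos: [487.4, -252.9, 105.1]
tcp_rot: [-0.706, 1.57, -1.1]
contact_force: [-1.6, 0.4, -0.8]
grip_width: 20.4
[ 487.36586086 -252.8643707   105.13349453] [-1.55496865  0.35868089 -0.81258907] 20.384616737552378 247.84401528189704 73.27495108815857
(array([ 27,  33,  68,  38,   3,   0,   0,   9,  26,  75, 283, 492, 124,
         6,   2,   2,   1,   1,   4]), array([ 50,  54,  58,  62,  66,  70,  74,  78,  82,  86,  90,  94,  98,
       102, 106, 110, 114, 118, 122, 126]))
```

View pics/z6.png

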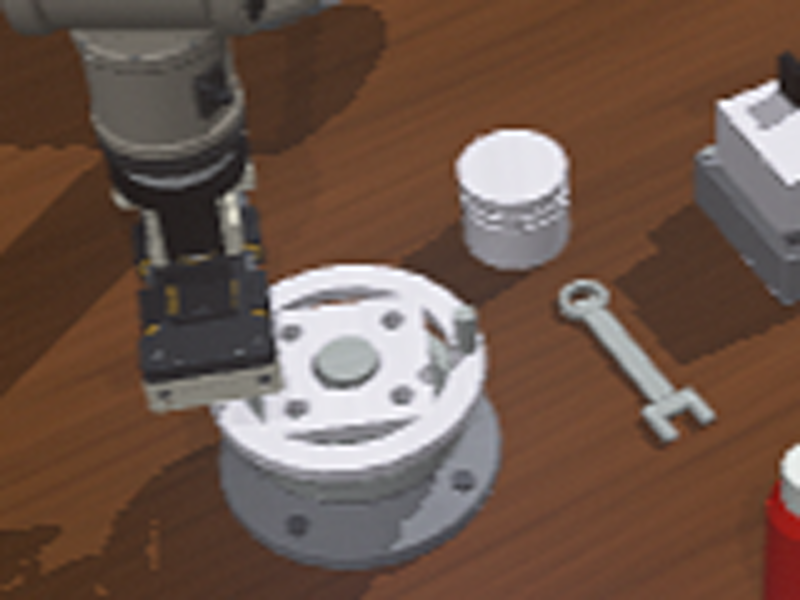

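Still perched, with the far pin at z6 (465,330). Continuing.

```bash
python3 -m creep '[{"tx":0.0,"ty":0.01,"tz":0.34,"wx":-0.045,"wy":0.0,"wz":0.0,"gripper":0.56},{"tx":0.0,"ty":0.03,"tz":0.67,"wx":-0.091,"wy":0.0,"wz":0.0,"gripper":0.56},{"tx":0.0,"ty":0.07,"tz":1.0,"wx":-0.136,"wy":0.0,"wz":0.0,"gripper":0.56},{"tx":0.0,"ty":0.12,"tz":1.34,"wx":-0.18,"wy":0.0,"wz":0.0,"gripper":0.56},{"tx":0.0,"ty":0.19,"tz":1.67,"wx":-0.227,"wy":0.0,"wz":0.0,"gripper":0.56},{"tx":0.0,"ty":0.27,"tz":1.99,"wx":-0.272,"wy":0.0,"wz":0.0,"gripper":0.56}]'
python3 - <<'E'
from h import *
o=get_obs(); p0=o['tool_pos'];print(p0,o['contact_force'],o['grip_width'], np.degrees(np.arctan2(p0[1]+185,p0[0]-515))%360, np.hypot(p0[1]+185,p0[0]-515))
c=cap('scene','scene5'); crop('scene5',150,310,150,270,5,'z7')
P=cloud(c); near=np.hypot(P[...,0]-515,P[...,1]+185)<70; q=P[near][:,2]; print(np.histogram(q,bins=range(50,130,4)))
E
```

```text
time: 3.65
tool_pos: [507.5, -258.4, 105.3]
tcp_rot: [-0.547, 1.568, -0.669]
contact_force: [0.7, -0.3, 0.1]
grip_width: 20.1
[ 507.49977164 -258.40662204  105.32503876] [ 0.68181129 -0.34548151  0.11792609] 20.087157249421246 264.1661211704262 73.78879037650921
(array([  0,   3,  46,  62,  81, 336, 268,  50,  16,  12,  12,  49,  28,
         5,   1,   0,   0,   0,   0]), array([ 50,  54,  58,  62,  66,  70,  74,  78,  82,  86,  90,  94,  98,
       102, 106, 110, 114, 118, 122, 126]))
```

View pics/z7.png

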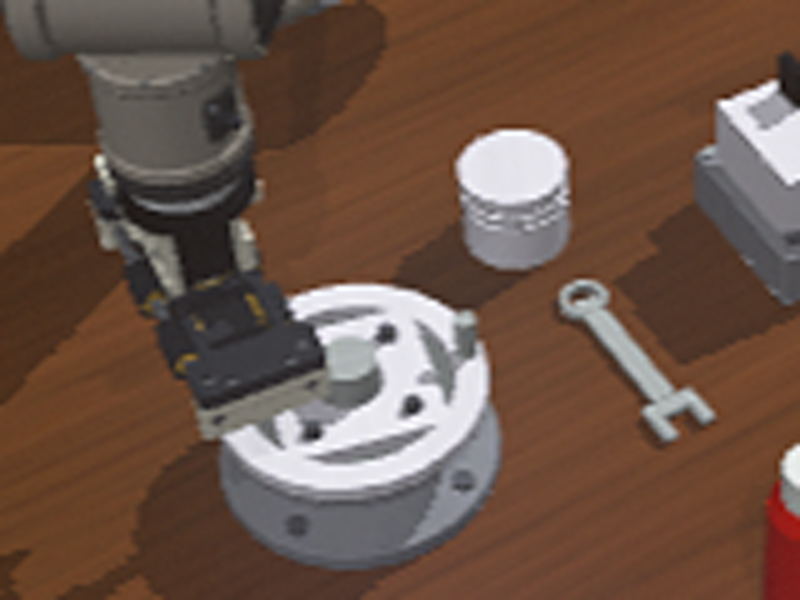

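The pulley has dropped: the spigot now stands proud at z7 (350,360) and the disc face reads about 73 mm (72 expected). I'll lift clear and plan the move to the guard.

```bash
python3 -m creep '[{"tx":-4.0,"ty":0.0,"tz":0.0,"wx":0.0,"wy":0.0,"wz":0.0,"gripper":0.56},{"tx":-8.0,"ty":0.0,"tz":0.0,"wx":0.0,"wy":0.0,"wz":0.0,"gripper":0.8},{"tx":-9.0,"ty":0.0,"tz":0.0,"wx":0.0,"wy":0.0,"wz":0.0,"gripper":1.0},{"tx":-9.0,"ty":0.0,"tz":0.0,"wx":0.0,"wy":0.0,"wz":0.0,"gripper":1.0}]'
cat >> h.py <<'E'
BX=np.array([506.4,168.9]); BY=np.radians(-4.6)
def b2w(p):
    c,s=np.cos(BY),np.sin(BY); return np.array([BX[0]+c*p[0]-s*p[1],BX[1]+s*p[0]+c*p[1],p[2]])
def w2b(p):
    c,s=np.cos(BY),np.sin(BY); d=np.array(p)[:2]-BX; return np.array([c*d[0]+s*d[1],-s*d[0]+c*d[1],p[2]])
E
python3 - <<'E'
from h import *
o=get_obs(); print(o['tool_pos'],o['joint_positions'].round(2),o['grip_width'])
print(b2w([-64,0,185]),go(b2w([-64,0,185]),85.4))
c=cap('top','top6'); P=cloud(c); near=np.hypot(P[...,0]-515,P[...,1]+185)<75; print(np.histogram(P[near][:,2],bins=range(50,130,4)))
E
```

```text
time: 4.03
tool_pos: [508.7, -259.2, 199.0]
tcp_rot: [-0.493, 1.561, -0.617]
contact_force: [0.9, -0.4, -0.1]
grip_width: 4.7
[ 508.7380335  -259.17042062  199.0354137 ] [-0.61  0.44  1.45 -0.    1.24 -0.48] 4.741989958117848
[442.60615178 174.03273116 185.        ] (array([  1.11,  42.17, -11.93]), array([ 1.527,  0.01 , -0.003]))
(array([  3, 119, 209,  83, 495, 968, 147,  34,  11,   7,  48,  89,  19,
         9,   0,   0,   0,   0,   0]), array([ 50,  54,  58,  62,  66,  70,  74,  78,  82,  86,  90,  94,  98,
       102, 106, 110, 114, 118, 122, 126]))
```

```bash
python3 -m creep '[{"tx":1.0,"ty":42.2,"tz":-12.0,"wx":-1.614,"wy":0.0,"wz":0.0,"gripper":1.0},{"tx":1.0,"ty":42.2,"tz":-12.0,"wx":-1.614,"wy":0.0,"wz":0.0,"gripper":1.0},{"tx":1.0,"ty":42.2,"tz":-12.0,"wx":-1.614,"wy":0.0,"wz":0.0,"gripper":1.0},{"tx":1.0,"ty":42.2,"tz":-12.0,"wx":-1.614,"wy":0.0,"wz":0.0,"gripper":1.0},{"tx":1.0,"ty":42.2,"tz":-12.0,"wx":-1.614,"wy":0.0,"wz":0.0,"gripper":1.0},{"tx":1.0,"ty":42.2,"tz":-12.0,"wx":-1.614,"wy":0.0,"wz":0.0,"gripper":1.0},{"tx":1.0,"ty":42.2,"tz":-12.0,"wx":-1.614,"wy":0.0,"wz":0.0,"gripper":1.0},{"tx":1.0,"ty":42.2,"tz":-12.0,"wx":-1.614,"wy":0.0,"wz":0.0,"gripper":1.0}]'
python3 - <<'E'
from h import *
o=get_obs(); print(o['tool_pos'],o['joint_positions'].round(2),o['grip_width'])
print(go(b2w([-64,0,185]),85.4))
E
```

```text
time: 4.75
tool_pos: [453.5, 73.1, 185.4]
tcp_rot: [2.291, 1.569, -3.11]
contact_force: [1.4, 0.4, -0.4]
grip_width: 0.8
[453.5339291   73.12314535 185.38077253] [-0.01  0.27  1.76 -0.    1.12 -0.89] 0.7760359341699687
(array([0.04, 7.25, 7.1 ]), array([-0.608, -0.001, -0.002]))
```

```bash
python3 -m creep '[{"tx":0.0,"ty":7.0,"tz":6.8,"wx":-0.58,"wy":0.0,"wz":0.0,"gripper":1.0},{"tx":0.0,"ty":7.0,"tz":6.8,"wx":-0.58,"wy":0.0,"wz":0.0,"gripper":1.0},{"tx":0.0,"ty":7.0,"tz":6.8,"wx":-0.58,"wy":0.0,"wz":0.0,"gripper":1.0},{"tx":0.0,"ty":7.0,"tz":6.8,"wx":-0.58,"wy":0.0,"wz":0.0,"gripper":1.0},{"tx":0.0,"ty":7.0,"tz":6.8,"wx":-0.58,"wy":0.0,"wz":0.0,"gripper":1.0},{"tx":0.0,"ty":7.0,"tz":6.8,"wx":-0.58,"wy":0.0,"wz":0.0,"gripper":1.0},{"tx":0.0,"ty":7.0,"tz":6.8,"wx":-0.58,"wy":0.0,"wz":0.0,"gripper":1.0},{"tx":0.0,"ty":7.0,"tz":6.8,"wx":-0.58,"wy":0.0,"wz":0.0,"gripper":1.0}]'
python3 - <<'E'
from h import *
o=get_obs(); print(o['tool_pos'],w2b(o['tool_pos']),o['joint_positions'].round(2),o['grip_width'])
print(go(b2w([-64,0,119]),85.4))
c=cap('scene','scene7'); crop('scene7',250,410,90,210,5,'z8')
E
```

```text
time: 5.42
tool_pos: [444.3, 168.1, 186.0]
tcp_rot: [1.961, 1.569, -2.867]
contact_force: [-1.0, -0.7, -0.2]
grip_width: 0.3
[444.31246797 168.08853199 186.01648083] [-61.82246168  -5.78820745 186.01648083] [ 0.2   0.29  1.72 -0.    1.13 -1.25] 0.2968628925506389
(array([6.7 , 0.23, 0.57]), array([-0.035, -0.   , -0.001]))
```

View pics/z8.png

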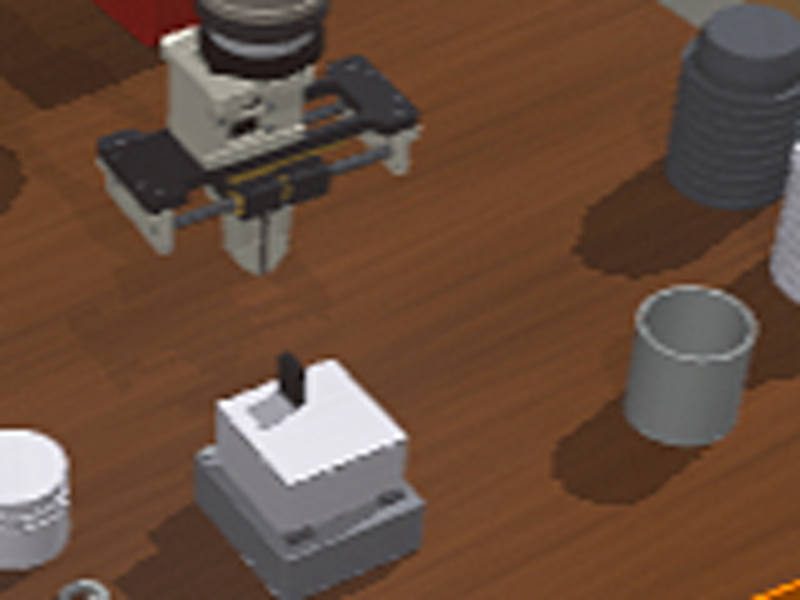

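The gripper is above and behind the fin (z8: fin (292,378), fingertips (258,265)). Descending behind the fin, just clear of it.

```bash
python3 -m creep '[{"tx":3.5,"ty":0.2,"tz":0.6,"wx":-0.035,"wy":0.0,"wz":0.0,"gripper":1.0},{"tx":6.7,"ty":0.2,"tz":0.6,"wx":-0.035,"wy":0.0,"wz":0.0,"gripper":1.0},{"tx":6.7,"ty":0.2,"tz":0.6,"wx":-0.035,"wy":0.0,"wz":0.0,"gripper":1.0},{"tx":6.7,"ty":0.2,"tz":0.6,"wx":-0.035,"wy":0.0,"wz":0.0,"gripper":1.0}]'
python3 - <<'E'
from h import *
o=get_obs(); print(o['tool_pos'],w2b(o['tool_pos']),o['contact_force'])
p=o['tool_pos'];R=R0()
for th in np.arange(0,1.36,0.1):
    a=np.radians(137.6)-th; print(round(th,2),go(b2w([45+111*np.cos(a)-9.5,0,45+111*np.sin(a)]),85.4,pos=p,R=R))
E
```

```text
time: 5.8
tool_pos: [442.5, 174.1, 119.0]
tcp_rot: [1.893, 1.567, -2.898]
contact_force: [-0.0, -0.5, 0.8]
grip_width: 0.5
[442.4760688  174.14920199 119.00327473] [-6.41390048e+01  1.05663156e-01  1.19003275e+02] [-0.02270707 -0.45732677  0.78147389]
0.0 (array([-0.09, -1.77, -0.01]), array([ 0.002, -0.001, -0.004]))
0.1 (array([-0.87, -2.55, -0.02]), array([ 0.002, -0.001, -0.004]))
0.2 (array([-1.58, -3.41, -0.02]), array([ 0.002, -0.001, -0.004]))
0.3 (array([-2.19, -4.34, -0.02]), array([ 0.002, -0.001, -0.004]))
0.4 (array([-2.7 , -5.32, -0.02]), array([ 0.002, -0.001, -0.004]))
0.5 (array([-3.12, -6.35, -0.02]), array([ 0.002, -0.001, -0.004]))
0.6 (array([-3.43, -7.41, -0.03]), array([ 0.002, -0.001, -0.004]))
0.7 (array([-3.64, -8.5 , -0.03]), array([ 0.002, -0.001, -0.004]))
0.8 (array([-3.73, -9.61, -0.03]), array([ 0.002, -0.001, -0.004]))
0.9 (array([ -3.71, -10.72,  -0.03]), array([ 0.002, -0.001, -0.004]))
1.0 (array([ -3.58, -11.82,  -0.03]), array([ 0.002, -0.001, -0.004]))
1.1 (array([ -3.35, -12.9 ,  -0.04]), array([ 0.002, -0.001, -0.004]))
1.2 (array([ -3.  , -13.96,  -0.04]), array([ 0.002, -0.001, -0.004]))
1.3 (array([ -2.55, -14.97,  -0.04]), array([ 0.002, -0.001, -0.004]))
```

```bash
python3 -m creep '[{"tx":0.0,"ty":-1.0,"tz":0.0,"wx":0.0,"wy":0.0,"wz":0.0,"gripper":1.0},{"tx":0.0,"ty":-1.8,"tz":0.0,"wx":0.0,"wy":0.0,"wz":0.0,"gripper":1.0},{"tx":-0.8,"ty":-2.55,"tz":0.0,"wx":0.0,"wy":0.0,"wz":0.0,"gripper":1.0},{"tx":-1.5,"ty":-3.4,"tz":0.0,"wx":0.0,"wy":0.0,"wz":0.0,"gripper":1.0},{"tx":-2.1,"ty":-4.35,"tz":0.0,"wx":0.0,"wy":0.0,"wz":0.0,"gripper":1.0},{"tx":-2.6,"ty":-5.3,"tz":0.0,"wx":0.0,"wy":0.0,"wz":0.0,"gripper":1.0},{"tx":-3.0,"ty":-6.35,"tz":0.0,"wx":0.0,"wy":0.0,"wz":0.0,"gripper":1.0}]'
python3 - <<'E'
from h import *
o=get_obs(); print(o['tool_pos'],w2b(o['tool_pos']),o['contact_force'])
c=cap('scene','scene8'); crop('scene8',250,410,90,210,5,'z9')
E
```

```text
time: 6.38
tool_pos: [508.7, 169.7, 152.0]
tcp_rot: [-1.35, 1.567, 0.143]
contact_force: [-0.7, -0.3, 0.1]
grip_width: 0.4
[508.7390439  169.66125989 152.03227176] [  2.27045733   0.94639659 152.03227176] [-0.66352622 -0.29556918  0.06485127]
```

View pics/z9.png

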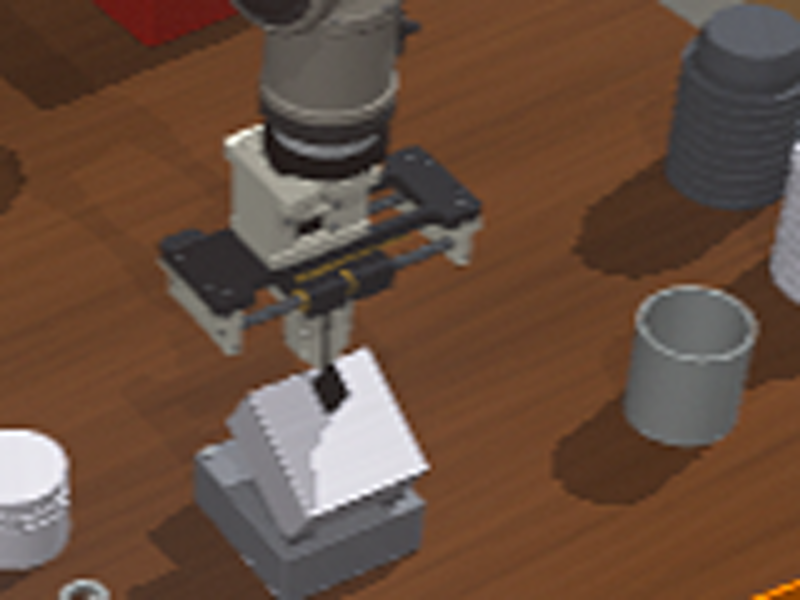

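The guard is about a third open and the fin (z9 (330,388)) is following the fingers. Continuing past the balance point.

```bash
python3 -m creep '[{"tx":-0.3,"ty":-1.05,"tz":0.0,"wx":0.0,"wy":0.0,"wz":0.0,"gripper":1.0},{"tx":-0.5,"ty":-2.15,"tz":0.0,"wx":0.0,"wy":0.0,"wz":0.0,"gripper":1.0},{"tx":-0.6,"ty":-3.25,"tz":0.0,"wx":0.0,"wy":0.0,"wz":0.0,"gripper":1.0},{"tx":-0.6,"ty":-4.35,"tz":0.0,"wx":0.0,"wy":0.0,"wz":0.0,"gripper":1.0},{"tx":-0.45,"ty":-5.45,"tz":0.0,"wx":0.0,"wy":0.0,"wz":0.0,"gripper":1.0},{"tx":-0.25,"ty":-6.55,"tz":0.0,"wx":0.0,"wy":0.0,"wz":0.0,"gripper":1.0},{"tx":0.0,"ty":-7.5,"tz":0.0,"wx":0.0,"wy":0.0,"wz":0.0,"gripper":1.0},{"tx":0.0,"ty":-7.5,"tz":0.0,"wx":0.0,"wy":0.0,"wz":0.0,"gripper":1.0}]'
python3 - <<'E'
from h import *
o=get_obs(); print(o['tool_pos'],w2b(o['tool_pos']),o['contact_force'])
c=cap('scene','scene9'); crop('scene9',250,410,90,210,5,'z10')
E
```

```text
time: 7.1
tool_pos: [583.4, 163.6, 150.0]
tcp_rot: [-1.463, 1.569, 0.03]
contact_force: [-0.7, 0.3, 0.5]
grip_width: 0.2
[583.42011419 163.58425181 150.03520855] [ 77.19834033   0.87830479 150.03520855] [-0.72025656  0.25089391  0.54661452]
```

View pics/z10.png

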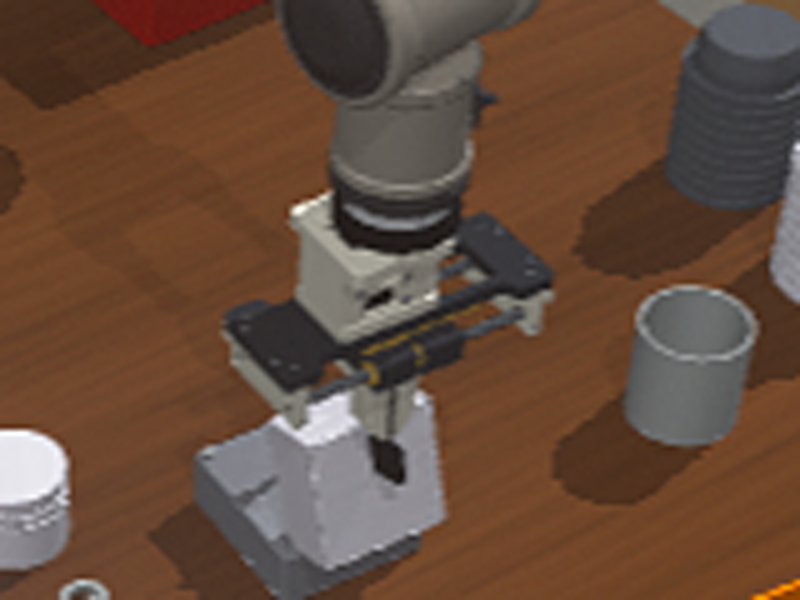

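```bash
python3 -m creep '[{"tx":-2.0,"ty":0.0,"tz":0.0,"wx":0.0,"wy":0.0,"wz":0.0,"gripper":1.0},{"tx":-4.0,"ty":0.0,"tz":0.0,"wx":0.0,"wy":0.0,"wz":0.0,"gripper":0.7},{"tx":-4.0,"ty":3.5,"tz":0.0,"wx":0.0,"wy":0.0,"wz":0.0,"gripper":0.3},{"tx":-4.0,"ty":7.0,"tz":0.0,"wx":0.0,"wy":0.0,"wz":0.0,"gripper":0.26},{"tx":-4.0,"ty":8.9,"tz":-1.5,"wx":0.0,"wy":0.0,"wz":0.0,"gripper":0.26},{"tx":-4.0,"ty":8.9,"tz":-1.9,"wx":0.0,"wy":0.0,"wz":0.0,"gripper":0.26},{"tx":-4.0,"ty":8.9,"tz":-1.9,"wx":0.0,"wy":0.0,"wz":0.0,"gripper":0.26}]'
python3 - <<'E'
from h import *
o=get_obs(); print(o['tool_pos'],w2b(o['tool_pos']),o['contact_force'],o['grip_width'])
c=cap('scene','scene10'); crop('scene10',250,410,90,210,5,'z11'); t=cap('top','top10'); crop('top10',180,300,170,260,6,'z12')
P=cloud(c); B=np.array([w2b(p) for p in P.reshape(-1,3)]).reshape(P.shape)
m=(abs(B[...,1])<45)&(B[...,0]>55)&(B[...,0]<150)&(B[...,2]>8)&(B[...,2]<145)
q=B[m]; 
for z in range(10,145,10):
    s=q[abs(q[:,2]-z)<5]; print(z,len(s),np.median(s[:,0]).round(1) if len(s) else '')
E
```

```text
time: 7.73
tool_pos: [490.6, 151.5, 190.7]
tcp_rot: [-1.58, 1.569, -0.087]
contact_force: [-0.4, 0.1, -0.4]
grip_width: 32.8
[490.59542133 151.46488673 190.74075568] [-14.35539287 -18.64646286 190.74075568] [-0.43538017  0.06816198 -0.41969118] 32.774893673396996
10 6 56.8
20 7 58.0
30 3 56.2
40 30 93.4
50 47 95.8
60 30 96.8
70 46 99.1
80 43 100.5
90 50 102.9
100 63 106.4
110 78 107.3
120 86 108.0
130 328 85.6
140 30 69.8
```

View pics/z11.png

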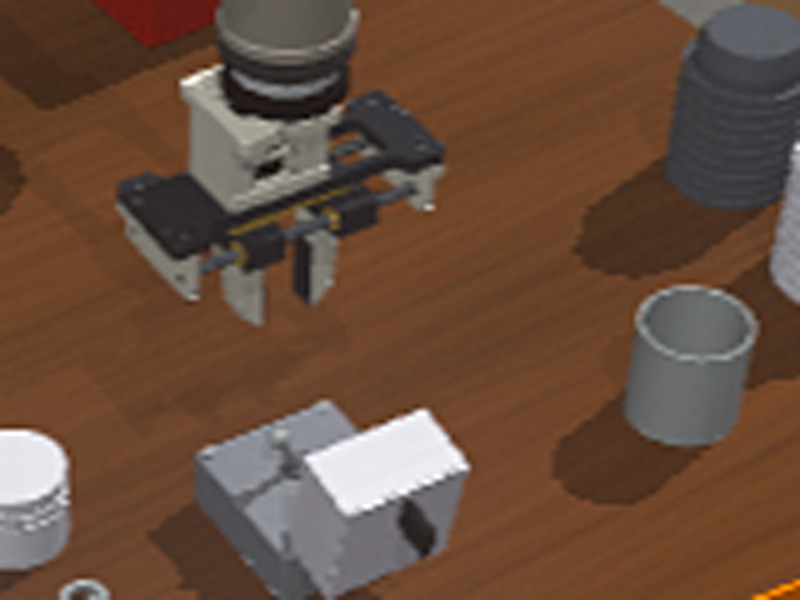

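View pics/z12.png

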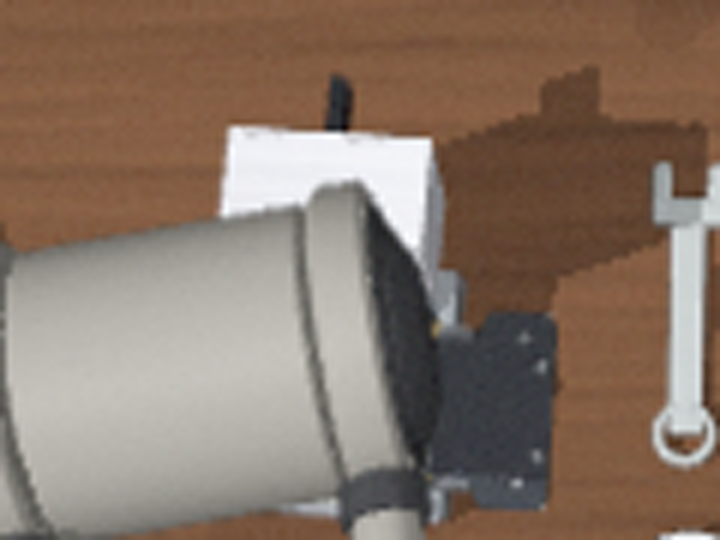

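The guard rests fully open: its plate slopes about 10° past vertical, so θ≈1.75. The toggle ball shows at z11 (280,435), which is scene pixel (306,177).

Run:
```python
from h import *
c=load('scene10'); P=cloud(c)
print(w2b(onplane(c,306.0,177.0,78.6)), w2b(P[177,306]))
B=np.array([w2b(p) for p in P.reshape(-1,3)]).reshape(P.shape)
m=(abs(B[...,1])<45)&(abs(B[...,0]+12)<20)&(B[...,2]>65)&(B[...,2]<100)
v,u=np.nonzero(m); print(len(u),u.mean(),v.mean(),B[m].mean(0)); print(w2b(onplane(c,u.mean(),v.mean(),78.6)))
print(go(b2w([-12,-17.3,70]),85.4))
```

```text
[-14.45653643 -11.25431363  78.6       ] [ -5.76793101 -16.946472    88.16487192]
18 305.22222222222223 177.88888888888889 [-12.65673193 -15.36760831  77.95359109]
[-12.08701896 -15.74842101  78.6       ]
(array([12.04, -0.06,  0.07]), array([0.003, 0.   , 0.002]))
```

```bash
python3 -m creep '[{"tx":4.0,"ty":-0.1,"tz":0.05,"wx":0.0,"wy":0.0,"wz":0.0,"gripper":0.26},{"tx":8.0,"ty":-0.1,"tz":0.05,"wx":0.0,"wy":0.0,"wz":0.0,"gripper":0.26},{"tx":10.5,"ty":-0.1,"tz":0.05,"wx":0.0,"wy":0.0,"wz":0.0,"gripper":0.26},{"tx":12.0,"ty":-0.1,"tz":0.05,"wx":0.0,"wy":0.0,"wz":0.0,"gripper":0.26},{"tx":12.0,"ty":-0.1,"tz":0.05,"wx":0.0,"wy":0.0,"wz":0.0,"gripper":0.26},{"tx":12.0,"ty":-0.1,"tz":0.05,"wx":0.0,"wy":0.0,"wz":0.0,"gripper":0.26}]'
python3 - <<'E'
from h import *
o=get_obs(); print(o['tool_pos'],w2b(o['tool_pos']),o['contact_force'],o['grip_width'])
c=cap('scene','scene11'); crop('scene11',250,410,90,210,5,'z13')
E
```

```text
time: 8.33
tool_pos: [492.8, 152.5, 69.2]
tcp_rot: [1.802, 1.57, -2.988]
contact_force: [0.9, -0.2, 0.0]
grip_width: 33.9
[492.83795158 152.46214567  69.15382818] [-12.20006518 -17.4725677   69.15382818] [ 0.85569493 -0.2372667   0.04517768] 33.94083329310351
```

View pics/z13.png

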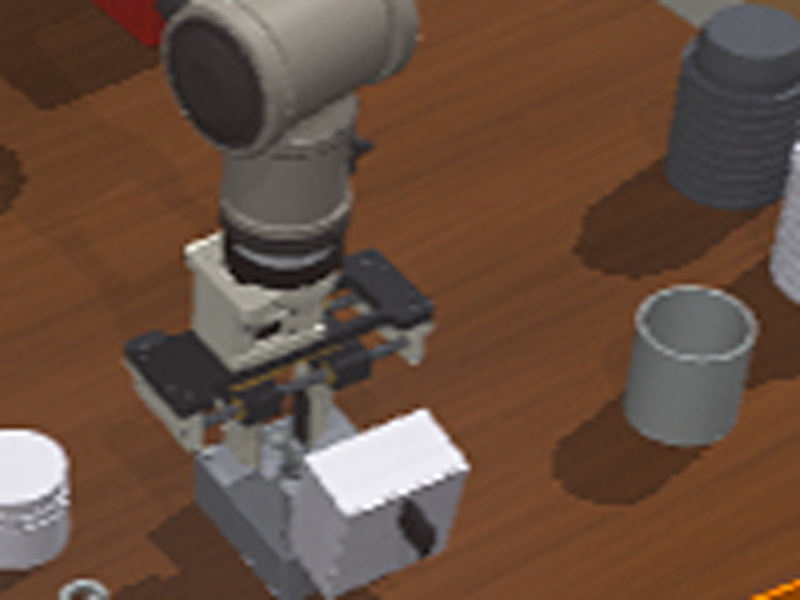

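The jaws straddle the toggle ball (between the fingers at z13 (285,430)). Pushing it toward the box's +y.

```bash
python3 -m creep '[{"tx":0.0,"ty":0.0,"tz":0.8,"wx":0.0,"wy":0.0,"wz":0.0,"gripper":0.26},{"tx":0.0,"ty":0.0,"tz":1.6,"wx":0.0,"wy":0.0,"wz":0.0,"gripper":0.26},{"tx":0.0,"ty":0.0,"tz":2.4,"wx":0.0,"wy":0.0,"wz":0.0,"gripper":0.26},{"tx":0.0,"ty":0.0,"tz":3.2,"wx":0.0,"wy":0.0,"wz":0.0,"gripper":0.26},{"tx":0.0,"ty":0.0,"tz":3.7,"wx":0.0,"wy":0.0,"wz":0.0,"gripper":0.26},{"tx":0.0,"ty":0.0,"tz":4.0,"wx":0.0,"wy":0.0,"wz":0.0,"gripper":0.26},{"tx":0.0,"ty":0.0,"tz":4.0,"wx":0.0,"wy":0.0,"wz":0.0,"gripper":0.26}]'
python3 - <<'E'
from h import *
o=get_obs(); print(o['tool_pos'],w2b(o['tool_pos']),o['contact_force'],o['grip_width'])
E
```

```text
time: 8.97
tool_pos: [495.4, 193.2, 69.8]
tcp_rot: [-0.834, 1.57, 0.661]
contact_force: [-0.9, -0.1, 0.6]
grip_width: 34.1
[495.4247116  193.17081783  69.77847667] [-12.88642915  23.31243225  69.77847667] [-0.88129393 -0.05314801  0.63302437] 34.14211463737414
```

```bash
python3 -m creep '[{"tx":0.0,"ty":0.0,"tz":0.1,"wx":0.0,"wy":0.0,"wz":0.0,"gripper":0.26},{"tx":0.0,"ty":0.0,"tz":0.2,"wx":0.0,"wy":0.0,"wz":0.0,"gripper":0.26},{"tx":0.0,"ty":0.0,"tz":0.3,"wx":0.0,"wy":0.0,"wz":0.0,"gripper":0.26},{"tx":0.0,"ty":0.0,"tz":0.3,"wx":0.0,"wy":0.0,"wz":0.0,"gripper":0.26}]'
python3 - <<'E'
from h import *
o=get_obs(); print(o['tool_pos'],w2b(o['tool_pos']),o['contact_force'],o['grip_width'])
E
```

```text
time: 9.3
tool_pos: [495.5, 195.0, 69.6]
tcp_rot: [2.145, 1.57, -2.645]
contact_force: [1.1, -2.4, -0.4]
grip_width: 33.8
[495.45593748 195.03503454  69.5694776 ] [-13.00481202  25.17314837  69.5694776 ] [ 1.13758922 -2.39943551 -0.3921937 ] 33.81623718060126
```

Force −2.4 N with the motion slightly held back, so the toggle is at or close to its stop. Backing off, lifting, and looking.

```bash
python3 -m creep '[{"tx":0.0,"ty":0.0,"tz":-0.8,"wx":0.0,"wy":0.0,"wz":0.0,"gripper":0.26},{"tx":-4.0,"ty":0.0,"tz":-0.8,"wx":0.0,"wy":0.0,"wz":0.0,"gripper":0.26},{"tx":-8.0,"ty":0.0,"tz":-0.8,"wx":0.0,"wy":0.0,"wz":0.0,"gripper":0.26},{"tx":-12.0,"ty":0.0,"tz":-0.8,"wx":0.0,"wy":0.0,"wz":0.0,"gripper":0.26},{"tx":-13.0,"ty":0.0,"tz":-0.8,"wx":0.0,"wy":0.0,"wz":0.0,"gripper":0.26},{"tx":-13.0,"ty":0.0,"tz":-0.8,"wx":0.0,"wy":0.0,"wz":0.0,"gripper":0.26}]'
python3 - <<'E'
from h import *
o=get_obs(); print(o['tool_pos'],w2b(o['tool_pos']),o['contact_force'],o['grip_width'])
c=cap('scene','scene12'); crop('scene12',250,410,90,210,5,'z14'); P=cloud(c)
B=np.array([w2b(p) for p in P.reshape(-1,3)]).reshape(P.shape)
m=(abs(B[...,1])<45)&(abs(B[...,0]+12)<20)&(B[...,2]>65)&(B[...,2]<100)
v,u=np.nonzero(m); print(len(u),u.mean(),v.mean(),B[m].mean(0)); print(w2b(onplane(c,u.mean(),v.mean(),78.6)))
# guard close, straddling fin
p=o['tool_pos'];R=R0()
for q in ([-12,0,210],[145,0,210],[145,0,112],[120,0,112],[45,0,112]): print(q,b2w(q),go(b2w(q),85.4,pos=p,R=R))
E
```

```text
time: 9.8
tool_pos: [496.8, 187.4, 203.5]
tcp_rot: [-1.237, 1.563, 0.256]
contact_force: [-0.0, 0.7, -0.4]
grip_width: 33.9
[496.76997382 187.36191699 203.46283562] [-11.07963257  17.63013117 203.46283562] [-0.02308712  0.66076417 -0.37190666] 33.88577920328038
20 312.8 174.55 [-11.7413599   13.57022857  80.16131374]
[-13.16544254  14.54362631  78.6       ]
[-12, 0, 210] [494.43865346 169.86238709 210.        ] (array([-0.66,  0.1 , -1.76]), array([0.003, 0.001, 0.003]))
[145, 0, 210] [650.93293738 157.27115597 210.        ] (array([ -0.61, -15.6 ,  -1.81]), array([0.003, 0.001, 0.003]))
[145, 0, 112] [650.93293738 157.27115597 112.        ] (array([  9.19, -15.57,  -1.82]), array([0.003, 0.001, 0.003]))
[120, 0, 112] [626.01346541 159.27612908 112.        ] (array([  9.18, -13.07,  -1.82]), array([0.003, 0.001, 0.003]))
[45, 0, 112] [551.25504953 165.29104841 112.        ] (array([ 9.16, -5.57, -1.79]), array([0.003, 0.001, 0.003]))
```

View pics/z14.png

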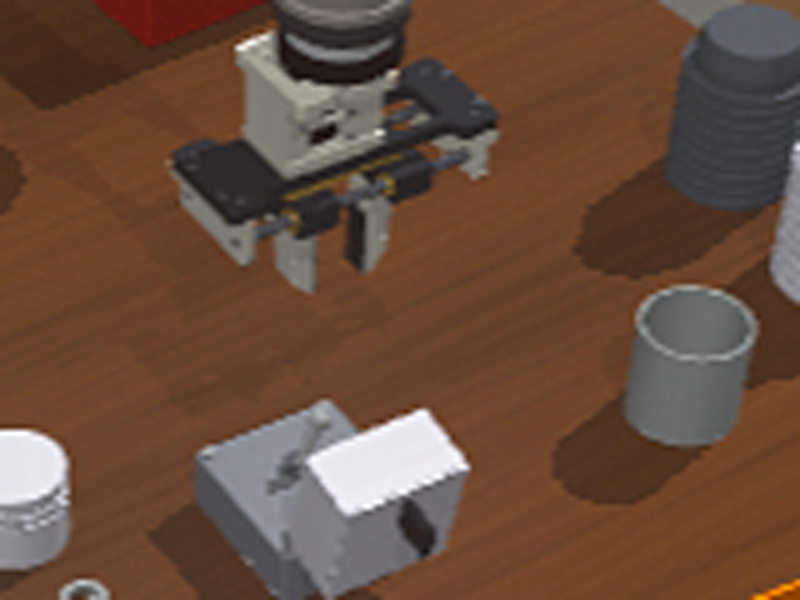

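The toggle now leans the other way (tip at z14 (322,410), box y ≈ +14.5 against −15.7 before with the same estimator). Now over to the far side of the guard.

```bash
python3 -m creep '[{"tx":-0.6,"ty":-3.5,"tz":-1.0,"wx":0.0,"wy":0.0,"wz":0.0,"gripper":0.26},{"tx":-0.6,"ty":-7.5,"tz":-1.8,"wx":0.0,"wy":0.0,"wz":0.0,"gripper":0.26},{"tx":-0.6,"ty":-11.5,"tz":-1.8,"wx":0.0,"wy":0.0,"wz":0.0,"gripper":0.26},{"tx":-0.6,"ty":-15.0,"tz":-1.8,"wx":0.0,"wy":0.0,"wz":0.0,"gripper":0.26},{"tx":-0.6,"ty":-15.6,"tz":-1.8,"wx":0.0,"wy":0.0,"wz":0.0,"gripper":0.26},{"tx":-0.6,"ty":-15.6,"tz":-1.8,"wx":0.0,"wy":0.0,"wz":0.0,"gripper":0.26}]'
python3 - <<'E'
from h import *
o=get_obs(); print(o['tool_pos'],w2b(o['tool_pos']),o['contact_force'],o['grip_width'])
print(go(b2w([145,0,112]),85.4))
E
```

```text
time: 10.35
tool_pos: [649.6, 156.3, 201.6]
tcp_rot: [1.764, 1.566, -3.027]
contact_force: [0.3, 0.5, -0.2]
grip_width: 34.0
[649.6055886  156.25516945 201.64938686] [143.7584078   -1.11916585 201.64938686] [ 0.33208854  0.54154118 -0.19067626] 34.0102232157621
(array([ 8.96, -0.17,  0.12]), array([ 0.002, -0.001, -0.005]))
```

```bash
python3 -m creep '[{"tx":4.0,"ty":-0.15,"tz":0.1,"wx":0.0,"wy":0.0,"wz":0.0,"gripper":0.26},{"tx":7.5,"ty":-0.15,"tz":0.1,"wx":0.0,"wy":0.0,"wz":0.0,"gripper":0.26},{"tx":9.0,"ty":-0.15,"tz":0.1,"wx":0.0,"wy":0.0,"wz":0.0,"gripper":0.26},{"tx":9.0,"ty":-0.15,"tz":0.1,"wx":0.0,"wy":0.0,"wz":0.0,"gripper":0.26},{"tx":9.0,"ty":-0.15,"tz":0.1,"wx":0.0,"wy":0.0,"wz":0.0,"gripper":0.26}]'
python3 - <<'E'
from h import *
o=get_obs(); print(o['tool_pos'],w2b(o['tool_pos']),o['contact_force'],o['grip_width'])
c=cap('scene','scene13'); crop('scene13',250,410,90,210,5,'z15')
E
```

```text
time: 10.77
tool_pos: [649.0, 158.4, 114.8]
tcp_rot: [1.738, 1.567, -3.051]
contact_force: [0.4, -0.6, 0.1]
grip_width: 34.0
[648.95709955 158.4475003  114.80055933] [142.93618504   1.01409511 114.80055933] [ 0.43778221 -0.56183373  0.08317895] 34.03021905949287
```

View pics/z15.png

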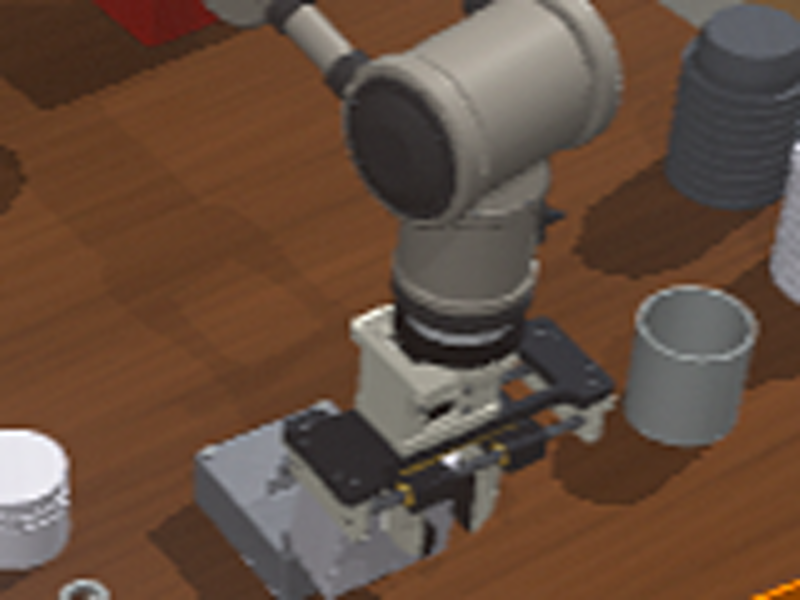

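Fingers straddle the fin on the far side of the hood. Pushing it back toward the box's −x.

```bash
python3 -m creep '[{"tx":0.0,"ty":1.2,"tz":-0.1,"wx":0.0,"wy":0.0,"wz":0.0,"gripper":0.26},{"tx":0.0,"ty":2.4,"tz":-0.1,"wx":0.0,"wy":0.0,"wz":0.0,"gripper":0.26},{"tx":0.0,"ty":3.5,"tz":-0.1,"wx":0.0,"wy":0.0,"wz":0.0,"gripper":0.26},{"tx":0.0,"ty":4.6,"tz":-0.1,"wx":0.0,"wy":0.0,"wz":0.0,"gripper":0.26},{"tx":0.0,"ty":5.7,"tz":-0.1,"wx":0.0,"wy":0.0,"wz":0.0,"gripper":0.26},{"tx":0.0,"ty":6.7,"tz":-0.1,"wx":0.0,"wy":0.0,"wz":0.0,"gripper":0.26},{"tx":0.0,"ty":7.6,"tz":-0.1,"wx":0.0,"wy":0.0,"wz":0.0,"gripper":0.26}]'
python3 - <<'E'
from h import *
o=get_obs(); print(o['tool_pos'],w2b(o['tool_pos']),o['contact_force'],o['grip_width'])
c=cap('scene','scene14'); crop('scene14',250,410,90,210,5,'z16')
E
```

```text
time: 11.4
tool_pos: [576.3, 163.5, 119.3]
tcp_rot: [-1.358, 1.563, 0.136]
contact_force: [0.5, 0.2, 3.8]
grip_width: 33.6
[576.297235   163.45129913 119.33772767] [ 70.10906746   0.17453312 119.33772767] [0.49419839 0.2206714  3.8081526 ] 33.62373796368364
```

View pics/z16.png

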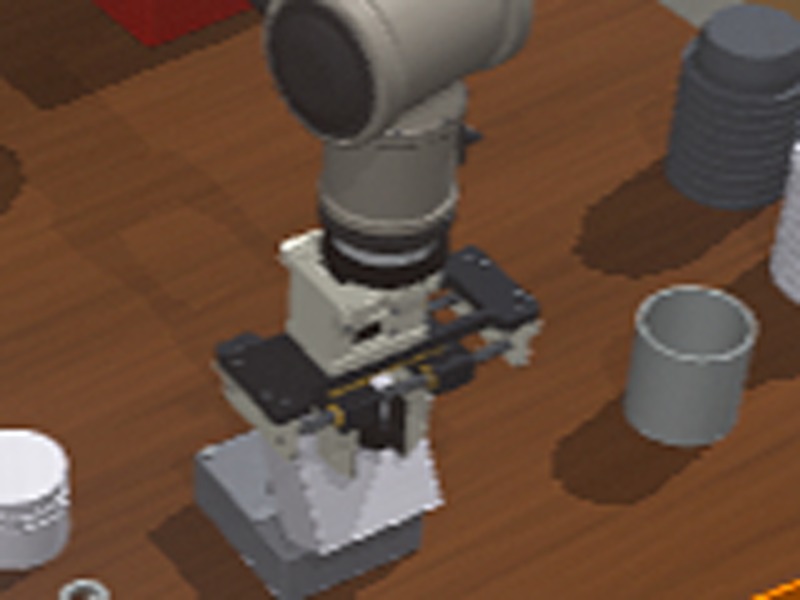

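```bash
python3 -m creep '[{"tx":0.0,"ty":0.8,"tz":0.0,"wx":0.0,"wy":0.0,"wz":0.0,"gripper":0.26},{"tx":-0.2,"ty":1.6,"tz":0.0,"wx":0.0,"wy":0.0,"wz":0.0,"gripper":0.26},{"tx":-0.5,"ty":2.4,"tz":0.0,"wx":0.0,"wy":0.0,"wz":0.0,"gripper":0.26},{"tx":-0.8,"ty":2.8,"tz":0.0,"wx":0.0,"wy":0.0,"wz":0.0,"gripper":0.26},{"tx":-0.8,"ty":2.8,"tz":0.0,"wx":0.0,"wy":0.0,"wz":0.0,"gripper":0.26}]'
python3 - <<'E'
from h import *
o=get_obs(); print(o['tool_pos'],w2b(o['tool_pos']),o['contact_force'],o['grip_width'])
c=cap('scene','scene15'); crop('scene15',250,410,90,210,5,'z17')
E
```

```text
time: 11.87
tool_pos: [546.2, 165.4, 124.5]
tcp_rot: [-1.438, 1.571, 0.057]
contact_force: [-0.3, -0.4, 0.5]
grip_width: 34.1
[546.20987922 165.38344972 124.52308965] [ 39.96367031  -0.31251355 124.52308965] [-0.26986147 -0.35834843  0.46073351] 34.0640166900488
```

View pics/z17.png

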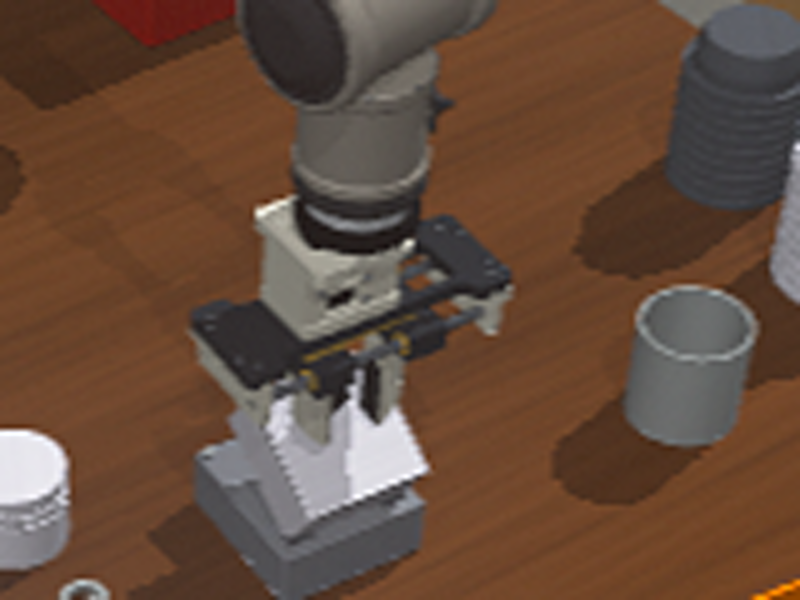

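The guard is past balance and closing. Lifting straight up and away.

```bash
python3 -m creep '[{"tx":-3.0,"ty":0.0,"tz":0.0,"wx":0.0,"wy":0.0,"wz":0.0,"gripper":0.26},{"tx":-6.5,"ty":0.0,"tz":0.0,"wx":0.0,"wy":0.0,"wz":0.0,"gripper":0.26},{"tx":-10.0,"ty":0.0,"tz":0.0,"wx":0.0,"wy":0.0,"wz":0.0,"gripper":0.26},{"tx":-10.0,"ty":4.0,"tz":0.0,"wx":0.0,"wy":0.0,"wz":0.0,"gripper":0.26},{"tx":-10.0,"ty":8.0,"tz":0.0,"wx":0.0,"wy":0.0,"wz":0.0,"gripper":0.26},{"tx":-10.0,"ty":12.0,"tz":0.0,"wx":0.0,"wy":0.0,"wz":0.0,"gripper":0.26},{"tx":-10.0,"ty":12.0,"tz":0.0,"wx":0.0,"wy":0.0,"wz":0.0,"gripper":0.26},{"tx":-10.0,"ty":12.0,"tz":0.0,"wx":0.0,"wy":0.0,"wz":0.0,"gripper":0.26}]'
python3 - <<'E'
from h import *
o=get_obs(); print(o['tool_pos'],o['contact_force'],o['dq'].round(3))
c=cap('scene','scene16'); crop('scene16',180,340,120,240,5,'z18'); t=cap('top','top16')
P=cloud(c); X,Y,Z=P[...,0],P[...,1],P[...,2]
nb=(abs(X-506)<60)&(abs(Y-169)<60)
B=np.array([w2b(p) for p in P[nb]])
q=B[(abs(B[:,0])<42)&(abs(B[:,1])<42)&(B[:,2]>85)&(B[:,2]<106)]
A=np.c_[q[:,:2],np.ones(len(q))]; print('hood top plane slope',np.linalg.lstsq(A,q[:,2],rcond=None)[0],len(q))
P=cloud(t); r=np.hypot(P[...,0]-515,P[...,1]+185); q=P[(r<82)&(P[...,2]>65)&(P[...,2]<80)]
print('pulley plane',np.linalg.lstsq(np.c_[q[:,0]-515,q[:,1]+185,np.ones(len(q))],q[:,2],rcond=None)[0],len(q),cv2.minEnclosingCircle(q[:,:2].astype(np.float32)))
o0=load('top0');P0=cloud(o0)
for n,p in dict(wrench=(294,222),piston=(295,271),can=(304,138),carton=(465,212),tin=(134,216)).items():
    print(n,P[p[1],p[0]].round(0),P0[p[1],p[0]].round(0))
E
```

```text
time: 12.58
tool_pos: [426.0, 174.6, 224.0]
tcp_rot: [-2.05, 1.571, -0.555]
contact_force: [0.4, -0.3, 0.1]
grip_width: 34.2
[426.00215406 174.56342802 224.04231095] [ 0.44133621 -0.2677334   0.09753532] [-0.019  0.046 -0.084 -0.006 -0.011 -0.004]
hood top plane slope [-2.06813272e-02  6.13397082e-03  9.86003208e+01] 447
pulley plane [4.73724996e-04 6.74759828e-04 7.10435870e+01] 2070 ((515.001220703125, -184.9986572265625), 81.99706268310547)
wrench [540.   0.   9.] [540.   0.   4.]
piston [399.   2.  60.] [399.   2.  61.]
can [760. -31. 127.] [760. -31. 128.]
carton [ 553. -485.   63.] [ 554. -488.   57.]
tin [569. 474.   3.] [570. 475.   1.]
```

View pics/z18.png

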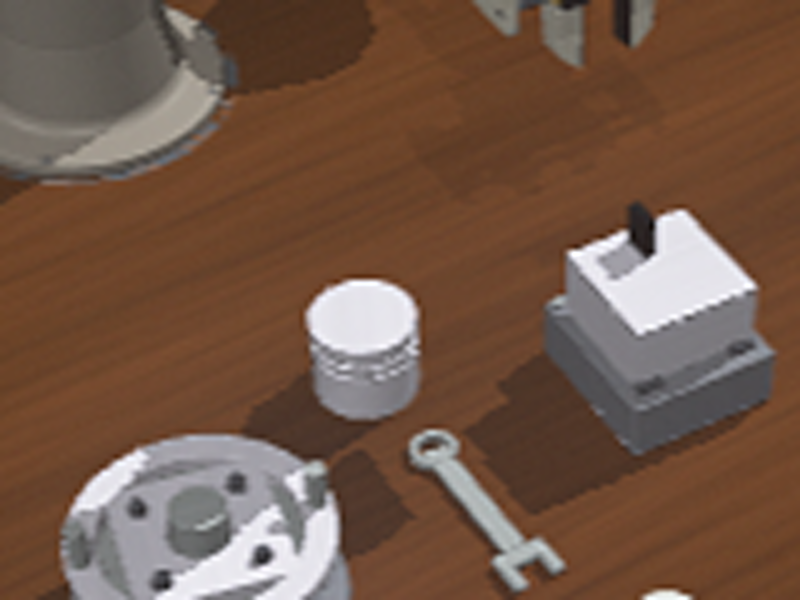

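View pics/top16.png

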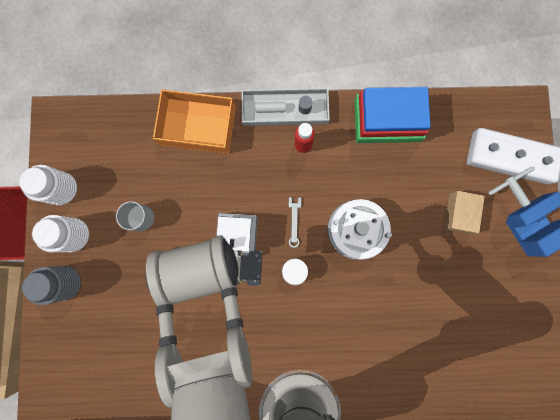

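The guard looks shut and the pulley is down. I'll compare the hood slope with its known-shut starting view and check the pulley centre, with a short hold.

```bash
python3 -m creep '[{"tx":-1.0,"ty":0.0,"tz":0.0,"wx":0.0,"wy":0.0,"wz":0.0,"gripper":0.26},{"tx":-1.0,"ty":0.0,"tz":0.0,"wx":0.0,"wy":0.0,"wz":0.0,"gripper":0.26},{"tx":-1.0,"ty":0.0,"tz":0.0,"wx":0.0,"wy":0.0,"wz":0.0,"gripper":0.26}]'
python3 - <<'E'
from h import *
cap('scene','scene17'); cap('top','top17')
for n in('scene0','scene17'):
    P=cloud(load(n)); nb=(abs(P[...,0]-506)<60)&(abs(P[...,1]-169)<60)
    B=np.array([w2b(p) for p in P[nb]]); q=B[(abs(B[:,0])<42)&(abs(B[:,1])<42)&(B[:,2]>85)&(B[:,2]<106)]
    print(n,np.linalg.lstsq(np.c_[q[:,:2],np.ones(len(q))],q[:,2],rcond=None)[0].round(4),len(q))
    v,u=np.nonzero((load(n)['frame'].max(2)<60)&nb&(P[...,2]>95)); print('fin px',u.mean(),v.mean(),len(u))
P=cloud(load('top17')); r=np.hypot(P[...,0]-515,P[...,1]+185); q=P[(r<110)&(P[...,2]>66)&(P[...,2]<77)]
print('disc',cv2.minEnclosingCircle(q[:,:2].astype(np.float32)))
q=P[(r<35)&(P[...,2]>86)]; print('spigot',q.mean(0),len(q), cv2.minEnclosingCircle(q[:,:2].astype(np.float32)))
print('max pulley z',np.percentile(P[(r<80)][:,2],99.5))
E
```

```text
time: 12.93
tool_pos: [428.8, 174.3, 233.7]
tcp_rot: [-1.402, 1.57, 0.091]
contact_force: [0.2, -0.1, -0.5]
grip_width: 34.0
scene0 [-2.53000e-02  5.30000e-03  9.83961e+01] 439
fin px 308.0 165.5 38
scene17 [-3.5000e-02  4.9000e-03  9.8302e+01] 448
fin px 300.555900621118 81.82919254658385 644
disc ((512.9151000976562, -184.77584838867188), 83.94539642333984)
spigot [ 514.92380722 -184.54749036   95.215955  ] 142 ((514.8868408203125, -185.21981811523438), 18.43785858154297)
max pulley z 102.11896640109727
```

Run:
```python
from h import *
print(close_job()); o=get_obs(); print(o['time'],o['contact_force'])
```

```text
the job is handed in; nothing more can be done
None
the job is handed in; nothing more can be done
```

The pulley is home on the hub, the toggle is flipped to its other side, and the guard is shut again. I handed the job in at about 13 s; no verdict is reported.

**How it was done:** I turned the pulley by one rim pin, caged loosely between the fingers, until it dropped over the studs. I pushed the guard open by its fin, moved the toggle across with the jaws straddling its ball, and pushed the hood back until it fell shut. I then lifted clear.

**Last checks:**
- **Pulley:** the top face measured 71 mm (72 expected) and level to under 0.001 rad. Its centre was about 2 mm off the spigot, within the 5 mm limit.
- **Guard:** the hood's slope matched the starting shut view to about 0.01 rad, which is about the noise between readings. It had rested fully open at about 1.75 rad before that. One comparison failed: the dark-pixel mask for the fin picked up the gripper in the last view, so I relied on the hood slope and the picture.
- **Toggle:** its tip moved from about −15.7 to +14.5 mm in the box's y by the same measurement, which is about 0.95 rad. I measured this before closing the guard and could not see it again afterwards.
- **Bystanders:** none moved measurably; single-pixel readings agreed within 3 mm sideways.
- **Forces:** they read under 5 N at the end of every move, and the arm was clear of everything at hand-in.

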